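# Take a level reading with the pump's gauge rod

## Task

Check the small blue pump with its red-handled gauge rod: lift the rod out of its grey cradle, push it down the pump's slanted guide tube until the collar stops on the mouth of the tube, then draw it all the way out again. Then hold the rod level in the gripper with its tip a few centimetres above the inside of the black ring on the white reading plate, and finish while still holding it there, motionless, so that the tip can be read. Never let the rod touch the plate, and leave the paint bottle, film can, solder reel and sanding block where they stand.

Things in the scene. Friction and masses are not known exactly. Their poses are not given: they have to be found in the camera images.
- rod: gauge rod, 188 mm long, about 90 g, loose. Origin on its axis at the collar's stop face; x runs along it to the tip. x = 0 to 80 mm: round steel, 10 mm diameter (last 6 mm tapered, two black marks); 0 to -8 mm: brass collar, 24 mm diameter; -8 to -108 mm: red handle 14 x 14 mm, faces square to y and z (z is up in the cradle, where x is level). Balances near x = -20 mm
- rod_grip (a point): on the axis in the middle of the free part of the handle, 50 mm behind the collar's stop face: the place to grip, 14 mm wide, 37 mm clear of the fork
- rod_tip (a point): the point of the gauge rod, 80 mm ahead of the collar's stop face
- cradle: fixed grey cradle: base plate 150 x 50 x 6 mm, two open-topped forks that carry the rod level, its axis 50 mm above the bench. Origin on the bench under the rod's collar; x along the rod to its tip. Forks at x = +30 mm (under the steel) and -92 mm (end of the handle), 10 mm thick, 30 mm wide, tops at most 56 mm above the bench. The rod lifts straight up
- guide_tube: steel guide tube fixed to the pump. Origin: centre of its open mouth, 115 mm above the bench; z points out of the mouth along the tube's axis, outward and 35 degrees above level (the rod goes in along -z). Outside diameter 22 mm, bore 14 mm, 96 mm deep, so the collar stops on the rigid mouth before the tip reaches the bottom
- pump: small blue gear pump bolted to the bench: base 116 x 78 mm (x, y), 79 mm high, a shaft stub on the +x side reaching 70 mm from the middle, a brass port on the -x side. Origin at the centre of its underside; the guide tube leans out over its +y side, its mouth 125 mm from the origin in y
- plate: fixed white square reading plate, 90 x 90 x 6 mm, lying on the bench; origin at the centre of its underside. (Obstacle left of the bench: the back of the office chair, a panel from about x, y = 0.17, 0.18 to 0.40, 0.51 m, rises 0.36 m above the bench top)
- plate_mid (a point): centre of the reading plate's upper face, the middle of a black ring 64 mm across (56 mm inside)
- bottle: bystander: paint bottle with ochre content, 50 mm diameter, 105 mm high, origin at the centre of its underside
- film_can: bystander: small black can with a grey lid, 36 mm diameter, 56 mm high, origin at the centre of its underside
- solder_reel: bystander: reel of solder, 46 mm diameter, 39 mm high, origin at the centre of its underside
- sanding_block: bystander: brown sanding block 42 x 71 x 24 mm, origin at the centre of its underside

How it is judged:
By the outcome, as a careful person would: the job done as asked, in the order asked, and still so for the second after the job is handed in, while the arm keeps its last pose, push and grip.
It also fails if it takes over 54 s, if anything falls off the work surface, if the arm or the gripper's body presses on something with over 40 N, if the wrist force passes 120 N, or if a joint passes its speed limit or range.

## Robot

A 7-joint arm with a two-finger parallel gripper is mounted at the origin on a cart in front of the work surface, level with it; the furniture and walls round the work are solid. World frame = base frame: x ahead of the robot, y to its left, z up, the work surface at z = 0. Lengths are in m, angles in rad, forces in N, time in s.
With the tool pointing down it reaches from about 0.4 to 0.85 m from the base axis. Payload 10.4 kg.
Tool frame: the origin (TCP) lies midway between the tips of the shut fingers; the grasp point (between the pads) lies 19 mm behind it; z points along the fingers, x is the direction in which the jaws open and shut, and the axes are right-handed (so a half turn about z gives the same grasp; the last joint's range is limited). The gripper opens to 85 mm and grips with 20 to 120 N. Pads are 22 mm wide; open, the fingers measure 114 mm over their backs; the gripper's body (76 mm by 85 mm) begins 54 mm behind the grasp point. The pads swing forward as they close: fully open they stand 13 mm farther back than shut.
Start: joints at [1.289, 0.332, -0.065, 1.46, 0.022, 1.35, -0.088], TCP at [0.16, -0.604, 0.231] pointing down, gripper open.
Joint ranges: [-2.6, 2.6], [-0.5, 2.12], [-1.47, 1.34], [0.16, 2.42], [-1.27, 4.41], [0.06, 2.06], [-2.6, 2.6]. Speed limits (rad/s): [2.22, 2.22, 2.79, 2.79, 3.14, 3.14, 3.14].

## Interface

Orientations are given as a unit quaternion [x, y, z, w].
In Python, from workcell import telemetry, eyes, order gives the robot as it stands.
- The arm moves only by the tool servo_tool, never from a script. Its argument "deltas" is a list of rows, each a list of 3 entries, a list of its own where there are three numbers: the shift along the tool's x, y, z in cm, then the turn about the tool's z in rad, then the finger opening in cm, from 0 to 8.54. A call has 1 to 12 rows; each row shifts and turns the pose as measured when the row begins, along the tool's axes as they then stand; what a row does not reach is not made up. A row lasts 1/12 s, in which the tool goes at most 41.7 mm and 7.16 degrees, less where a joint would pass 70% of its speed; a pose out of reach is approached as far as the arm can. A call is refused whole if a number of a shift passes 4.17 or a number of a turn 0.125, either way. A call with a gripper value outside its range is refused whole. The fingers move at their own pace and stop on an object; "force" is the grip in N (left out, the last holds). Time passes only in rows, so rows that do not move let the fingers close. It gives the time, the measured TCP pose, the force and the opening at its end, in the units of the state.
- telemetry.get_obs(): the state, without advancing time (a new reading comes with each control period).
- eyes.camera(name): name is "scene" or "side" or "wrist"; returns (picture, depth): 420x560x3 uint8, blue, green, red; 420x560 float32, m along the optical axis (not along the pixel's ray), 0 where there is no reading.
- eyes.calibration(name): a dict with "fx", "fy", "cx", "cy" (pixels), "rvec" (rotation vector, rad) and "tvec" (3), from world to camera coordinates, as OpenCV has them. Camera axes: x right, y down, z forward; pixel columns grow to the right and rows downward; lengths in m; the calibration is good to about 2 mm. A picture is of the moment at which its call begins: read the wrist's pose just before it. calibration takes no time and is no camera call; for the wrist camera it gives the pose at the moment of the call.
- order.hand_in(): hands the job in, once; it reports no verdict.
The state is a dict: "clock": time; "joint_pos": joint angles; "joint_velocities": joint speeds; "tau": joint torques, N m; "position": TCP position; "ee_rot": TCP orientation; "ft_force": force on the tool from outside, world axes, zero at the start; "torque": the same for the moment, N m; "grip_width": opening from 0.0 (shut) to 1.0 (fully open).
Only numpy, scipy, OpenCV 4.12 (cv2) and the standard library are available. Lean on these libraries where they do the work, as an engineer would, in place of code of your own. Each camera call takes 0.05 s, during which the arm holds its last target. There are 200 camera calls.

## Working session

There is one attempt and no reset: what is moved stays moved. The work goes in short steps, Python scripts to look and compute and a tool call to move; the robot and the scene stay as the last step left them, time stands still between calls to the robot, and variables do not carry over. Pictures are saved under pics/ and viewed, about 8 in all and at most 12, crops included, and the job is handed in when it is done.

Besides the shell and the picture viewer there is one more tool, called as name(argument=value, ...) on one line, values as JSON. servo_tool: Moves the arm, as the interface text tells. Its arguments: {"type":"object","properties":{"deltas":{"type":"array"},"force":{"type":"number"}},"required":["deltas"]}

```bash
mkdir -p pics
cat > h.py <<'E'
import numpy as np, cv2
from workcell import telemetry, eyes, order
from scipy.spatial.transform import Rotation as R
def cal(n):
    c=eyes.calibration(n); return c, R.from_rotvec(np.ravel(c['rvec'])).as_matrix(), np.ravel(c['tvec'])
def grab(n):
    c=cal(n); p,d=eyes.camera(n); return p,d,c
def ray(c,u,v):
    k,M,t=c; return -M.T@t, M.T@np.array([(u-k['cx'])/k['fx'],(v-k['cy'])/k['fy'],1])
def onz(c,u,v,z):
    o,d=ray(c,u,v); return o+d*(z-o[2])/d[2]
def cloud(c,d):
    k,M,t=c; v,u=np.mgrid[:d.shape[0],:d.shape[1]]
    P=np.stack([(u-k['cx'])/k['fx']*d,(v-k['cy'])/k['fy']*d,d],-1); return (P-t)@M
def proj(c,X):
    k,M,t=c; q=(np.atleast_2d(X)@M.T+t); return np.c_[q[:,0]/q[:,2]*k['fx']+k['cx'],q[:,1]/q[:,2]*k['fy']+k['cy']]
E
python3 - <<'E'
from h import *
s=telemetry.get_obs(); print({k:np.round(s[k],3) for k in ('clock','position','ee_rot','ft_force','grip_width')})
for n in ('scene','side'):
    p,d,c=grab(n); cv2.imwrite(f'pics/{n}0.png',p); np.savez(f'{n}0.npz',p=p,d=d); o,_=ray(c,0,0); print(n,o,(d>0).mean(),c[0]['fx'])
E
```

```text
{'clock': np.float64(0.0), 'position': array([ 0.16 , -0.604,  0.231]), 'ee_rot': array([ 0.792, -0.61 , -0.001, -0.   ]), 'ft_force': array([-0.785,  0.472, -0.376]), 'grip_width': np.float64(1.0)}
scene [0.15392843 0.54669625 0.94047114] 0.9957525510204082 459.3919056857055
side [-0.03658278  0.37664239  0.73662996] 0.9960076530612245 464.21430176619975
```

View pics/scene0.png

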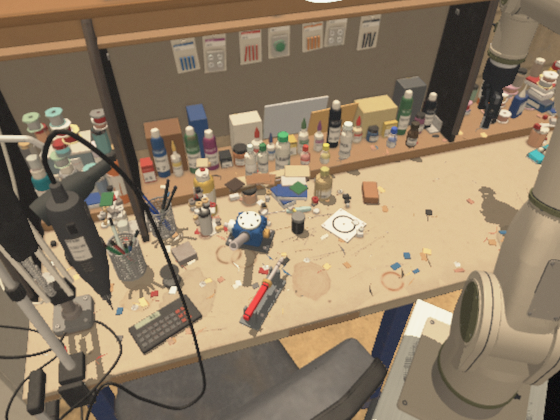

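View pics/side0.png

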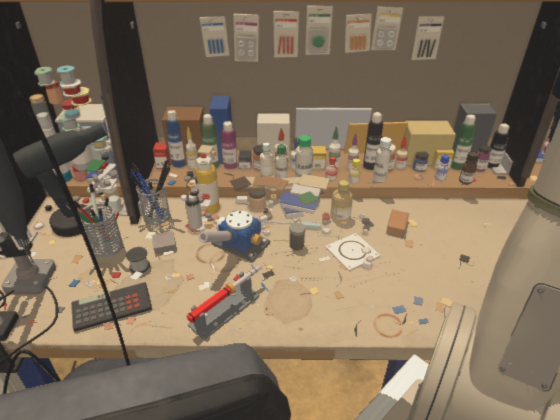

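The scene shows the cradle with the red handle near (263,297) and its tip toward (284,262). The pump is at (248,230), with a grey tube going left to about (236,241), and the plate's ring is at (344,225). In the side view the rod is at (210,303) to (255,272), the tube at (215,238) and the ring at (352,250).

```bash
cat > m.py <<'E'
from h import *
for n in ('scene','side'):
    z=np.load(n+'0.npz'); p,d=z['p'],z['d']; c=cal(n); P=cloud(c,d)
    hsv=cv2.cvtColor(p,cv2.COLOR_BGR2HSV); H,S,V=hsv[...,0],hsv[...,1],hsv[...,2]
    box=(P[...,0]>.25)&(P[...,0]<.9)&(P[...,1]>-.4)&(P[...,1]<.6)
    red=(((H<6)|(H>174))&(S>150)&(V>90)&(P[...,2]>.045)&(P[...,2]<.075)&box).astype(np.uint8)
    nn,lab,st,ce=cv2.connectedComponentsWithStats(red)
    i=1+np.argmax(st[1:,4]); q=P[lab==i]; m=q.mean(0); U=np.linalg.svd(q-m)[2]
    print(n,'red',st[i],m,U[0],np.ptp((q-m)@U[0]),'top z',np.percentile(q[:,2],[50,95]))
    blue=((H>100)&(H<125)&(S>120)&box&(P[...,2]>.03)&(P[...,2]<.12)).astype(np.uint8)
    nn,lab,st,ce=cv2.connectedComponentsWithStats(blue)
    for i in range(1,nn):
        if st[i,4]>60: print('blue',st[i],P[lab==i].mean(0),P[lab==i].min(0),P[lab==i].max(0))
    uv=proj(c,[[.5,.1,0]]); print(uv)
crop=[]
for n,(u,v) in {'scene':(250,240),'side':(232,250)}.items():
    p=np.load(n+'0.npz')['p']; crop.append(cv2.resize(p[v-60:v+100,u-65:u+65],None,fx=3,fy=3,interpolation=cv2.INTER_CUBIC))
cv2.imwrite('pics/crop1.png',np.hstack(crop))
E
python3 m.py
```

```text
scene red [244 282  24  38 254] [0.46695948 0.06475458 0.05802455] [-0.03989365  0.99912676 -0.01241815] 0.09952437083788819 top z [0.05900376 0.06179143]
blue [248 216  18  27 171] [ 0.566816   -0.11762115  0.0578464 ] [ 0.55432202 -0.16494247  0.03015463] [ 0.58121838 -0.09401089  0.07416213]
blue [233 221  12  16  63] [ 0.61385389 -0.09359696  0.06361876] [ 0.59238986 -0.11311132  0.03974512] [ 0.62896419 -0.08721144  0.07296559]
[[236.06161717 320.5460975 ]]
side red [187 286  44  36 403] [0.46479535 0.0647565  0.05478991] [-0.03794277  0.99927689  0.00245921] 0.0993999547724588 top z [0.05587897 0.05828825]
[[185.94542667 321.58552122]]
```

View pics/crop1.png

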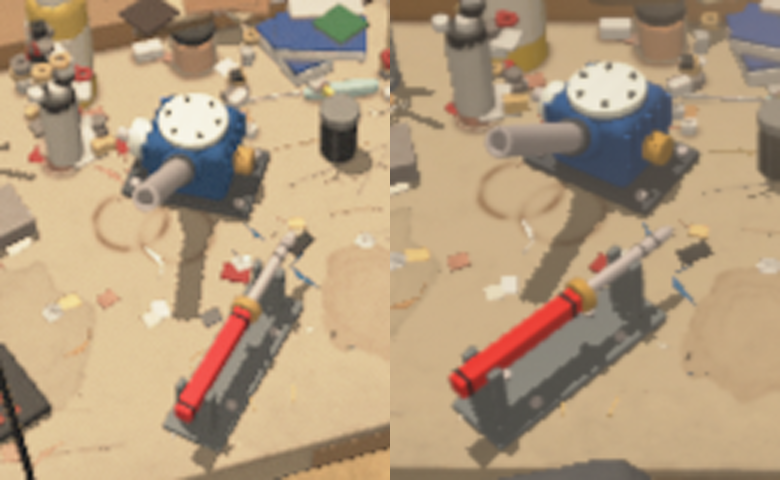

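The crops show the tube mouth at scene pixel (235,245) and side pixel (204,238). The rod's tip points toward −y, level in the cradle.

```bash
cat > m2.py <<'E'
from h import *
from numpy.linalg import lstsq
obs={}
for n,(u,v) in {'scene':(234.5,245.3),'side':(203,237.5)}.items():
    z=np.load(n+'0.npz'); p,d=z['p'],z['d']; c=cal(n); P=cloud(c,d); obs[n]=ray(c,u,v)
    print(n,'mouth@z.115',onz(c,u,v,.115),'depth',P[int(v),int(u)])
    hsv=cv2.cvtColor(p,cv2.COLOR_BGR2HSV)
    near=np.linalg.norm(P[...,:2]-onz(c,u,v,.115)[:2],axis=-1)<.1
    m=near&(P[...,2]>.085)&(P[...,2]<.14)&(hsv[...,1]<70)&(hsv[...,2]<215)
    nn,lab,st,ce=cv2.connectedComponentsWithStats(m.astype(np.uint8)); i=1+np.argmax(st[1:,4]); q=P[lab==i]
    mm=q.mean(0); U=np.linalg.svd(q-mm)[2][0]; U*=np.sign(U[2]); print('tube',len(q),mm,U,'elev',np.degrees(np.arcsin(U[2])),'az',np.degrees(np.arctan2(U[1],U[0])),q.min(0),q.max(0))
    # plate: white pixels
    w=(hsv[...,2]>200)&(hsv[...,1]<45)&(P[...,2]>-.005)&(P[...,2]<.015)&(P[...,0]>.4)&(P[...,0]<.75)&(P[...,1]<-.1)&(P[...,1]>-.5)
    nn,lab,st,ce=cv2.connectedComponentsWithStats(cv2.morphologyEx(w.astype(np.uint8),cv2.MORPH_CLOSE,np.ones((5,5)))); i=1+np.argmax(st[1:,4])
    ct=max(cv2.findContours((lab==i).astype(np.uint8),0,2)[0],key=cv2.contourArea); r=cv2.minAreaRect(np.array([onz(c,*x[0],.006)[:2] for x in ct],np.float32)*1000); print('plate',st[i],r)
    for y in ('scene',): pass
    # other tall things: z map summary
    t=(P[...,2]>.02)&(P[...,0]>.3)&(P[...,0]<.75)&(P[...,1]>-.45)&(P[...,1]<.35)&(P[...,2]<.3)
    nn,lab,st,ce=cv2.connectedComponentsWithStats(t.astype(np.uint8))
    for i in range(1,nn):
        if st[i,4]>40: q=P[lab==i]; print('  ',st[i][:4],np.round(np.percentile(q,3,axis=0),3),np.round(np.percentile(q,97,axis=0),3))
A=[];b=[]
for o,dd in obs.values():
    dd=dd/np.linalg.norm(dd); M=np.eye(3)-np.outer(dd,dd); A.append(M); b.append(M@o)
print('tri',lstsq(np.vstack(A),np.hstack(b),rcond=None)[0])
E
python3 m2.py
```

```text
scene mouth@z.115 [ 0.56573918 -0.01094358  0.115     ] depth [ 0.57496248 -0.02157325  0.09958201]
tube 147 [ 0.57075606 -0.02657883  0.108068  ] [-0.13321009  0.87841485  0.45895798] elev 27.319888301457002 az 98.62310365787316 [ 0.55771866 -0.06793054  0.08504504] [5.85727606e-01 2.82654743e-04 1.26622349e-01]
plate [322 208  27  26 349] ((423.97088623046875, -295.83428955078125), (98.39340209960938, 46.42734909057617), 89.1015396118164)
   [222 116 110 134] [ 0.488 -0.433  0.028] [ 0.742 -0.084  0.151]
   [193 162  31  74] [ 0.673 -0.167  0.029] [ 0.747 -0.059  0.167]
   [362 184  17  16] [ 0.35  -0.448  0.021] [ 0.401 -0.403  0.031]
   [171 241  25  21] [ 0.691 -0.021  0.02 ] [0.743 0.031 0.026]
   [243 257  40  66] [ 0.454 -0.061  0.023] [0.481 0.109 0.063]
   [159 264  42  96] [0.512 0.067 0.026] [0.717 0.225 0.29 ]
   [ 87 276  26  34] [0.629 0.272 0.208] [0.649 0.297 0.299]
   [ 73 351  10  13] [0.725 0.331 0.02 ] [0.749 0.35  0.025]
   [240 391  24  16] [0.3   0.319 0.289] [0.315 0.349 0.299]
side mouth@z.115 [ 0.563406   -0.00431645  0.115     ] depth [ 0.57429202 -0.01138
[... 337 characters left out ...]
86536026)
   [230 118 124 127] [ 0.482 -0.439  0.027] [ 0.736 -0.205  0.151]
   [181 158  38  73] [ 0.672 -0.17   0.026] [ 0.747 -0.058  0.153]
   [199 194  78  56] [ 0.551 -0.229  0.025] [ 0.641 -0.009  0.112]
   [  0 207  34  56] [0.627 0.267 0.206] [0.646 0.296 0.299]
   [387 211  20  20] [ 0.349 -0.448  0.021] [ 0.398 -0.401  0.026]
   [322 212   9  11] [ 0.484 -0.315  0.021] [ 0.504 -0.296  0.045]
   [ 79 227  47 125] [0.509 0.219 0.033] [0.524 0.226 0.295]
   [126 247  21  19] [0.677 0.066 0.022] [0.717 0.104 0.04 ]
   [361 247  10   7] [ 0.357 -0.305  0.021] [ 0.375 -0.286  0.026]
   [186 265  75  64] [ 0.452 -0.059  0.024] [0.479 0.109 0.059]
tri [ 0.56391079 -0.00665926  0.11642703]
```

servo_tool(deltas=[[[-0.5,-4.0,0],-0.064,8.5],[[-0.5,-4.0,0],-0.064,8.5],[[-0.5,-4.0,0],-0.064,8.5],[[-0.5,-4.0,0],-0.064,8.5],[[-0.6,-4.0,0],-0.064,8.5],[[-0.6,-4.0,0],-0.064,8.5],[[-0.6,-4.0,0],-0.064,8.5],[[-0.6,-4.0,0],-0.064,8.5],[[-0.6,-4.0,0],-0.064,8.5],[[-0.6,-4.0,0],-0.064,8.5],[[-0.6,-4.0,0],-0.064,8.5],[[-0.6,-4.0,0],-0.064,8.5]])

```text
clock: 1.1
position: [0.503, -0.2772, 0.2231]
ee_rot: [0.965, -0.262, -0.006, -0.001]
ft_force: [0.8, -0.9, -0.6]
grip_width: 0.994
```

```bash
cat >> h.py <<'E'
def to(p,ax):
    "remaining tool-frame shift (cm) and turn for TCP p, tool-x axis azimuth ax deg (mod 180)"
    s=telemetry.get_obs(); M=R.from_quat(s['ee_rot']).as_matrix(); d=M.T@(np.array(p)-s['position'])*100
    a=np.degrees(np.arctan2(M[1,0],M[0,0])); e=(ax-a+90)%180-90
    print('t %.2f'%s['clock'],'pos',np.round(s['position'],4),'xaz %.1f'%a,'zax',np.round(M[:,2],3),'q',np.round(s['joint_pos'],2),'F',np.round(s['ft_force'],1),'w %.3f'%s['grip_width'],'\n -> shift cm',np.round(d,2),'turn %.3f'%-np.radians(e))
E
python3 - <<'E'
from h import *
to([.4663,.0568,.16],2.2)
for n,(u,v) in {'scene':(344,225),'side':(352,250)}.items():
    c=cal(n); print('ring',onz(c,u,v,.006))
c=cal('scene'); print('can',onz(c,298,217,.056))
E
```

```text
t 1.10 pos [ 0.503  -0.2772  0.2231] xaz -30.4 zax [-0.01   0.005 -1.   ] q [ 0.78  0.27 -0.43  1.58  0.11  1.33 -0.19] F [ 0.8 -0.9 -0.6] w 0.994 
 -> shift cm [-19.98 -26.97   6.51] turn -0.569
ring [ 0.39457374 -0.28985327  0.006     ]
ring [ 0.3960777  -0.28809368  0.006     ]
can [ 0.49965544 -0.21324827  0.056     ]
```

servo_tool(deltas=[[[-2.3,-3.2,0.6],-0.064,8.5],[[-2.1,-3.3,0.6],-0.064,8.5],[[-1.8,-3.5,0.6],-0.064,8.5],[[-1.6,-3.6,0.6],-0.064,8.5],[[-1.3,-3.7,0.6],-0.064,8.5],[[-1.0,-3.8,0.6],-0.064,8.5],[[-0.7,-3.9,0.6],-0.064,8.5],[[-0.3,-3,0.6],-0.064,8.5],[[0,-1,0.3],-0.03,8.5],[[0,0,0],0,8.5],[[0,0,0],0,8.5]])

```text
clock: 2.02
position: [0.4751, 0.0614, 0.17]
ee_rot: [1.0, 0.03, -0.006, -0.003]
ft_force: [-0.1, 0.6, -0.7]
grip_width: 0.993
```

Run:
```python
from h import *
to([.4663,.0568,.12],2.2)
p,d,c=grab('wrist'); cv2.imwrite('pics/w1.png',p); np.savez('w1.npz',p=p,d=d)
print(ray(c,280,210))
hsv=cv2.cvtColor(p,cv2.COLOR_BGR2HSV); P=cloud(c,d)
m=(((hsv[...,0]<6)|(hsv[...,0]>174))&(hsv[...,1]>150)&(hsv[...,2]>80)).astype(np.uint8)
nn,lab,st,ce=cv2.connectedComponentsWithStats(m)
i=1+np.argmax(st[1:,4]); q=P[lab==i]; k=(q[:,2]>.045)&(q[:,2]<.07); q=q[k]; mm=q.mean(0);U=np.linalg.svd(q-mm)[2][0]; print(st[i],mm,U,np.percentile(q,2,axis=0),np.percentile(q,98,axis=0))
```

```text
t 2.02 pos [0.4751 0.0614 0.17  ] xaz 3.4 zax [-0.012  0.006 -1.   ] q [ 0.48  0.12 -0.74  1.87  0.08  1.19 -0.22] F [-0.1  0.6 -0.7] w 0.993 
 -> shift cm [-0.85  0.44  5.  ] turn 0.021
(array([0.47169384, 0.13431991, 0.31372222]), array([-4.44580698e-04, -2.71434480e-01, -9.62574012e-01]))
[ 266  153   20  112 2075] [0.46781334 0.06290095 0.05753951] [ 0.04330772 -0.99905859 -0.00252613] [0.46061909 0.02109141 0.05592226] [0.47487105 0.10095097 0.05895572]
```

View pics/w1.png

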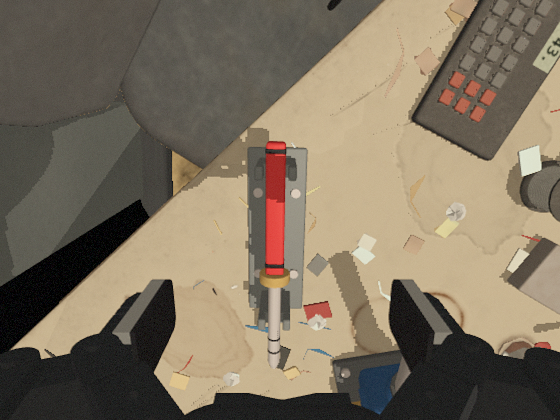

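The wrist view shows the handle from (275,143) to (274,270), the collar at about (274,279) and the tip at (274,366), all lined up with the tool's y axis.

Run:
```python
from h import *
c=cal('wrist')
print('tip',onz(c,273.5,367,.05),'end',onz(c,275.5,142,.055),'collar face',onz(c,274,286,.058))
to([.468,.0555,.031],2.4)
```

```text
tip [ 0.47385119 -0.07919995  0.05      ] end [0.46585902 0.10939515 0.055     ] collar face [0.47044432 0.00099214 0.058     ]
t 2.07 pos [0.4752 0.0608 0.17  ] xaz 3.3 zax [-0.012  0.006 -1.   ] q [ 0.49  0.12 -0.74  1.87  0.08  1.19 -0.22] F [-0.   0.6  0.2] w 0.999 
 -> shift cm [-0.59  0.58 13.9 ] turn 0.016
```

servo_tool(deltas=[[[-0.4,0.7,0],0.016,8.5],[[-0.1,0.3,1.5],0,8.5],[[0,0,2.5],0,8.5],[[0,0,2.5],0,8.5],[[0,0,2.5],0,8.5],[[0,0,1.5],0,8.5],[[0,0,0],0,8.5]])

```text
clock: 2.65
position: [0.472, 0.0338, 0.0631]
ee_rot: [1.0, 0.004, -0.004, -0.001]
ft_force: [-0.6, -0.3, -0.1]
grip_width: 0.999
```

Run:
```python
from h import *
to([.4685,.051,.031],2.4)
```

```text
t 2.65 pos [0.472  0.0338 0.0631] xaz 0.5 zax [-0.007  0.002 -1.   ] q [ 0.47  0.25 -0.69  2.    0.19  0.96 -0.31] F [-0.6 -0.3 -0.1] w 0.999 
 -> shift cm [-0.31 -1.72  3.22] turn -0.034
```

servo_tool(deltas=[[[-0.2,-0.8,0.4],-0.017,8.5],[[-0.1,-0.7,0.5],-0.017,8.5],[[0,-0.2,0.5],0,8.5],[[0,0,0],0,8.5]])

```text
clock: 2.98
position: [0.4695, 0.048, 0.0502]
ee_rot: [1.0, 0.018, -0.003, -0.0]
ft_force: [-1.6, -0.1, 0.4]
grip_width: 0.991
```

Run:
```python
from h import *
to([.4685,.051,.031],2.4)
```

```text
t 2.98 pos [0.4695 0.048  0.0502] xaz 2.1 zax [-0.006  0.    -1.   ] q [ 0.45  0.27 -0.7   2.01  0.22  0.94 -0.33] F [-1.6 -0.1  0.4] w 0.991 
 -> shift cm [-0.08 -0.31  1.92] turn -0.006
```

servo_tool(deltas=[[[-0.1,-0.2,0.6],0,8.5],[[0,-0.1,0.7],0,8.5],[[0,0,0.6],0,8.5],[[0,0,0],0,8.5],[[0,0,0],0,8.5]])

```text
clock: 3.4
position: [0.4695, 0.0517, 0.0308]
ee_rot: [1.0, 0.019, -0.001, -0.0]
ft_force: [0.6, -0.5, 0.3]
grip_width: 1.0
```

Run:
```python
from h import *
to([.4685,.051,.031],2.4)
```

```text
t 3.40 pos [0.4695 0.0517 0.0308] xaz 2.1 zax [-0.003 -0.    -1.   ] q [ 0.42  0.31 -0.69  2.03  0.25  0.89 -0.37] F [ 0.6 -0.5  0.3] w 1.000 
 -> shift cm [-0.1   0.07 -0.02] turn -0.005
```

Now close at 40 N, then lift.

servo_tool(deltas=[[[0,0,0],0,4],[[0,0,0],0,2],[[0,0,0],0,0.5],[[0,0,0],0,0.5],[[0,0,0],0,0.5],[[0,0,0],0,0.5],[[0,0,0],0,0.5],[[0,0,0],0,0.5],[[0,0,0],0,0.5],[[0,0,0],0,0.5]], force=40)

```text
clock: 4.23
position: [0.4699, 0.0515, 0.0314]
ee_rot: [1.0, 0.018, -0.001, 0.0]
ft_force: [1.5, 1.1, -0.0]
grip_width: 0.154
```

Run:
```python
from h import *
to([.4685,.051,.14],2.4)
```

```text
t 4.23 pos [0.4699 0.0515 0.0314] xaz 2.1 zax [-0.002 -0.    -1.   ] q [ 0.42  0.3  -0.69  2.03  0.25  0.89 -0.37] F [ 1.5  1.1 -0. ] w 0.154 
 -> shift cm [ -0.16   0.04 -10.86] turn -0.005
```

servo_tool(deltas=[[[0,0,-1],0,0.5],[[0,0,-2],0,0.5],[[0,0,-2.5],0,0.5],[[0,0,-3],0,0.5],[[1,-1,-3],-0.02,0.5],[[2,-1.5,-3],-0.02,0.5],[[2,-1.5,-2],-0.02,0.5],[[2,-1.5,-1],-0.02,0.5],[[1,-1,0],-0.01,0.5],[[0,0,0],0,0.5],[[0,0,0],0,0.5],[[0,0,0],0,0.5]])

```text
clock: 5.23
position: [0.5444, 0.1254, 0.2211]
ee_rot: [0.998, 0.065, -0.002, -0.001]
ft_force: [-0.4, -0.0, -1.6]
grip_width: 0.156
```

```bash
cat > rod.py <<'E'
from h import *
import sys
to([.55,.13,.2],7.5)
p,d,c=grab('wrist'); cv2.imwrite(f'pics/{sys.argv[1]}.png',p); np.savez(sys.argv[1]+'.npz',p=p,d=d,M=c[1],t=c[2])
hsv=cv2.cvtColor(p,cv2.COLOR_BGR2HSV); P=cloud(c,d)
m=(((hsv[...,0]<6)|(hsv[...,0]>174))&(hsv[...,1]>150)&(hsv[...,2]>60)&(np.linalg.norm(P-telemetry.get_obs()['position'],axis=-1)<.12)).astype(np.uint8)
nn,lab,st,ce=cv2.connectedComponentsWithStats(m)
i=1+np.argmax(st[1:,4]); q=P[lab==i]; mm=np.median(q,0);q=q[np.linalg.norm(q-mm,axis=1)<.08];mm=q.mean(0);U=np.linalg.svd(q-mm)[2][0]; print('handle',st[i],mm,U)
E
python3 rod.py w2
```

```text
t 5.23 pos [0.5444 0.1254 0.2211] xaz 7.5 zax [-0.003  0.002 -1.   ] q [ 0.35  0.28 -0.77  1.62  0.2   1.32 -0.32] F [-0.4 -0.  -1.6] w 0.156 
 -> shift cm [ 0.62 -0.38  2.11] turn -0.000
handle [ 261  178   42  212 8102] [0.54186852 0.13847757 0.247277  ] [ 0.12864356 -0.9916715  -0.00620271]
```

View pics/w2.png

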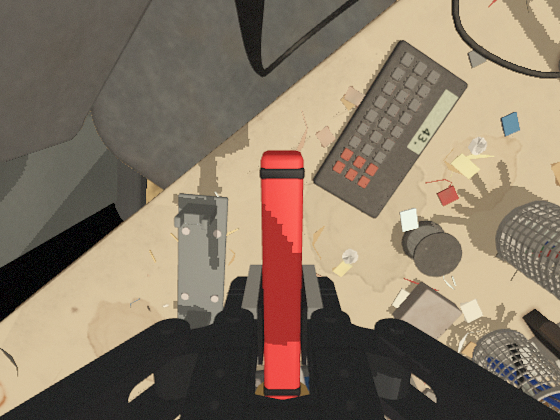

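The rod sits level and straight in the pads (handle from (282,155) to (282,392)). The tube is hidden from this camera, so I'll judge it from the scene and side views.

Run:
```python
from h import *
c=cal('wrist'); print('wire in wrist',proj(c,[[.516,.222,.03],[.516,.222,.15],[.516,.222,.29]]).round())
cs=cal('scene'); cd=cal('side')
print('wire scene',proj(cs,[[.516,.222,.03],[.516,.222,.29]]).round(),'side',proj(cd,[[.516,.222,.03],[.516,.222,.29]]).round())
m=np.array([.5645,-.0075])
for z in (.079,.09,.1):
    for c,u,v in ((cs,249.3,220),(cd,238.7,218.3)):
        a=onz(c,u,v,z)[:2]; e=m-a; print(z,a.round(4),'az %.1f d %.3f'%(np.degrees(np.arctan2(e[1],e[0])),np.hypot(*e)))
```

```text
wire in wrist [[265.  72.]
 [255.  53.]
 [195. -53.]]
wire scene [[198. 355.]
 [180. 283.]] side [[123. 344.]
 [ 86. 236.]]
0.079 [ 0.5953 -0.1244] az 104.7 d 0.121
0.079 [ 0.5938 -0.1225] az 104.3 d 0.119
0.09 [ 0.5896 -0.1158] az 103.1 d 0.111
0.09 [ 0.5832 -0.1141] az 100.0 d 0.108
0.1 [ 0.5845 -0.108 ] az 101.3 d 0.102
0.1 [ 0.5736 -0.1065] az 95.3 d 0.099
```

```bash
cat > cyl.py <<'E'
from h import *
from scipy.optimize import least_squares
Q=[]
for n in ('scene','side'):
    z=np.load(n+'0.npz'); p,d=z['p'],z['d']; P=cloud(cal(n),d); hsv=cv2.cvtColor(p,cv2.COLOR_BGR2HSV)
    r=P-np.array([.565,-.008,.115])
    m=(np.linalg.norm(r,axis=-1)<.08)&(P[...,2]>.075)&(P[...,2]<.135)&(hsv[...,1]<80)&(hsv[...,2]<215)
    m=cv2.erode(m.astype(np.uint8),np.ones((2,2)))
    nn,lab,st,ce=cv2.connectedComponentsWithStats(m); i=1+np.argmax(st[1:,4]); Q.append(P[lab==i])
def f(x,q):
    el=np.radians(35); a=x[0]; A=np.array([np.cos(el)*np.cos(a),np.cos(el)*np.sin(a),np.sin(el)])
    r=q-np.array([x[1],-.008,x[2]]); s=r@A; return np.linalg.norm(r-s[:,None]*A,axis=1)-.011
for q in Q+[np.vstack(Q)]:
    s=least_squares(f,[np.radians(98),.565,.115],args=(q,),loss='soft_l1',f_scale=.002)
    print(len(q),'az %.1f'%np.degrees(s.x[0]),s.x[1:],'res mm',1000*np.median(abs(f(s.x,q))))
E
python3 cyl.py
```

```text
133 az 105.0 [0.56870198 0.11828277] res mm 1.1238797207071967
229 az 106.2 [0.56681051 0.11269948] res mm 0.7862106815009293
362 az 106.6 [0.56674768 0.11515041] res mm 1.4881796839102548
```

servo_tool(deltas=[[[-0.4,-0.4,0.5],-0.04,0.5],[[-0.5,-0.2,1.5],-0.05,0.5],[[-0.5,0,2],-0.04,0.5],[[0,0,2],0,0.5],[[0,0,1],0,0.5],[[0,0,0],0,0.5],[[0,0,0],0,0.5]])

```text
clock: 5.87
position: [0.5254, 0.1222, 0.1484]
ee_rot: [0.992, 0.129, -0.003, 0.001]
ft_force: [1.0, -0.1, -0.3]
grip_width: 0.155
```

Run:
```python
from h import *
to([.528,.134,.094],15)
```

```text
t 5.87 pos [0.5254 0.1222 0.1484] xaz 14.8 zax [-0.006 -0.004 -1.   ] q [ 0.36  0.31 -0.78  1.76  0.23  1.18 -0.23] F [ 1.  -0.1 -0.3] w 0.155 
 -> shift cm [ 0.59 -1.09  5.43] turn -0.003
```

servo_tool(deltas=[[[0.3,-0.9,0],0,0.5],[[0.3,-0.6,0.6],0,0.5],[[0,0,1.4],0,0.5],[[0,0,1.5],0,0.5],[[0,0,1.4],0,0.5],[[0,0,0.6],0,0.5],[[0,0,0],0,0.5],[[0,0,0],0,0.5]])

```text
clock: 6.53
position: [0.5295, 0.1422, 0.0919]
ee_rot: [0.992, 0.129, -0.0, 0.001]
ft_force: [-0.2, -0.9, -1.6]
grip_width: 0.153
```

```bash
cat > look.py <<'E'
from h import *
import sys
k=sys.argv[1]; to([.528,.134,.094],15); crop=[]
s=telemetry.get_obs(); M=R.from_quat(s['ee_rot']).as_matrix(); G=s['position']-.019*M[:,2]; y=-M[:,1] if M[1,1]>0 else M[:,1]
tip=G+.13*y; print('G',G,'level tip',tip)
for n in ('scene','side'):
    p,d,c=grab(n); np.savez(f'{n}{k}.npz',p=p,d=d)
    u,v=proj(c,[[.5655,0.0,.12]])[0].astype(int); print(n,'origin',u-40,v-45,'pred tip',proj(c,tip)[0],'mouth',proj(c,[.5665,-.008,.115])[0])
    crop.append(cv2.resize(p[v-45:v+45,u-40:u+40],None,fx=5,fy=5,interpolation=cv2.INTER_CUBIC))
cv2.imwrite(f'pics/look{k}.png',np.hstack(crop))
E
python3 look.py 1
```

```text
t 6.53 pos [0.5295 0.1422 0.0919] xaz 14.8 zax [-0.001 -0.002 -1.   ] q [ 0.3   0.39 -0.76  1.79  0.3   1.08 -0.32] F [-0.2 -0.9 -1.6] w 0.153 
 -> shift cm [-0.36  0.76 -0.21] turn -0.003
G [0.52950844 0.14223742 0.11088003] level tip [0.56282032 0.01657803 0.11107102]
scene origin 191 202 pred tip [229.26571838 255.01248986] mouth [233.54404769 246.03836259]
side origin 160 191 pred tip [194.95394305 244.03416149] mouth [203.52601772 235.91295782]
```

View pics/look1.png

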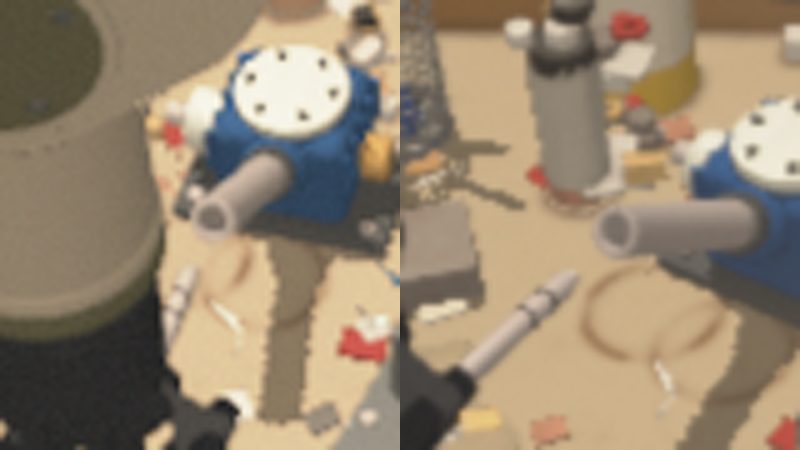

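The tip is at (229,256) in scene and (195,246) in side, and the bore centre at (234,245) and (203,237). The tip is roughly 2.5 cm short of the mouth and a few mm low, which agrees with the computed values.

servo_tool(deltas=[[[-0.15,0,-0.25],0,0.5],[[-0.1,0.3,-0.2],0,0.5],[[0,0.5,0],0,0.5],[[0,0.5,0],0,0.5],[[0,0.4,0],0,0.5],[[0,0.2,0],0,0.5],[[0,0,0],0,0.5],[[0,0,0],0,0.5]], force=25)

```text
clock: 7.3
position: [0.5346, 0.1201, 0.1004]
ee_rot: [0.992, 0.128, 0.003, 0.001]
ft_force: [0.7, 0.6, -0.8]
grip_width: 0.154
```

```bash
cat > st.py <<'E'
from h import *
s=telemetry.get_obs(); M=R.from_quat(s['ee_rot']).as_matrix(); G=s['position']-.019*M[:,2]; y=M[:,1]
mo=np.array([.5665,-.008,.115]); a=np.radians(105); h=np.array([np.cos(a),np.sin(a),0]); l=np.array([-h[1],h[0],0])
r=G-mo; print('t %.2f'%s['clock'],'G rel mouth mm: out %.1f lat(+toward -x) %.1f up %.1f'%tuple(1000*np.array([r@h,r@l,r[2]])),'| dist %.1f elev %.1f'%(1000*np.hypot(r@h,r[2]),np.degrees(np.arctan2(r[2],r@h))),'F',np.round(s['ft_force'],1),'tau',np.round(s['torque'],2),'xaz %.1f'%np.degrees(np.arctan2(M[1,0],M[0,0])),'zax',M[:,2].round(3),'w %.3f'%s['grip_width'])
E
python3 st.py
```

```text
t 7.30 G rel mouth mm: out 132.0 lat(+toward -x) -2.2 up 4.4 | dist 132.1 elev 1.9 F [ 0.7  0.6 -0.8] tau [-0.    0.   -0.02] xaz 14.7 zax [ 0.005 -0.002 -1.   ] w 0.154
```

servo_tool(deltas=[[[-0.1,0,0.2],0,0.5],[[-0.1,0,0.2],0,0.5],[[0,0,0],0,0.5],[[0,0.4,0],0,0.5],[[0,0.4,0],0,0.5],[[0,0,0],0,0.5],[[0,0,0],0,0.5]])

```text
clock: 7.88
position: [0.5345, 0.1119, 0.0958]
ee_rot: [0.992, 0.129, 0.003, 0.001]
ft_force: [-0.4, 0.1, -1.0]
grip_width: 0.155
```

```bash
python3 st.py; python3 look.py 2
```

```text
t 7.88 G rel mouth mm: out 124.2 lat(+toward -x) 0.0 up -0.2 | dist 124.2 elev -0.1 F [-0.4  0.1 -1. ] tau [ 0.07  0.01 -0.04] xaz 14.8 zax [ 0.005 -0.001 -1.   ] w 0.155
t 7.88 pos [0.5345 0.1119 0.0958] xaz 14.8 zax [ 0.005 -0.001 -1.   ] q [ 0.35  0.37 -0.76  1.8   0.29  1.08 -0.25] F [-0.4  0.1 -1. ] w 0.155 
 -> shift cm [-0.06 -2.3   0.18] turn -0.004
G [0.53436212 0.11192643 0.11483594] level tip [ 0.56755696 -0.0137636   0.11518068]
scene origin 191 202 pred tip [234.48037278 244.14158594] mouth [233.54404769 246.03836259]
side origin 160 191 pred tip [205.47774056 234.27101913] mouth [203.52601772 235.91295782]
```

View pics/look2.png

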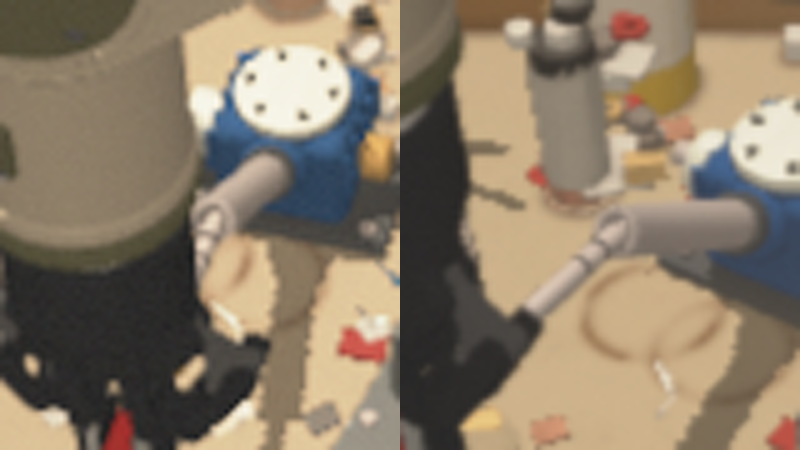

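The tip is inside the mouth in both views: scene crop (212,220) and side crop (615,235). Next I'll raise the hand on an arc about the tip, so that the rod pivots in the light grip.

servo_tool(deltas=[[[0,0.3,0],0,0.5],[[0,0.15,-0.3],0,0.5],[[0,0.1,-0.4],0,0.5],[[0,0.1,-0.4],0,0.5],[[0,0.1,-0.4],0,0.5],[[0,0.1,-0.4],0,0.5],[[0,0.1,-0.4],0,0.5],[[0,0.1,-0.4],0,0.5],[[0,0.15,-0.4],0,0.5],[[0,0,0],0,0.5]], force=20)

```text
clock: 8.82
position: [0.5364, 0.1029, 0.1298]
ee_rot: [0.991, 0.13, 0.002, -0.001]
ft_force: [-0.3, 2.4, -3.6]
grip_width: 0.156
```

```bash
python3 st.py; sed -i 's/^to(.*//' rod.py; python3 rod.py w3
```

```text
t 8.82 G rel mouth mm: out 114.9 lat(+toward -x) 0.5 up 33.8 | dist 119.7 elev 16.4 F [-0.3  2.4 -3.6] tau [0.94 0.01 0.05] xaz 15.0 zax [ 0.004  0.003 -1.   ] w 0.156
handle [ 259  194   46  178 7055] [0.5313092  0.11770748 0.15975762] [ 0.25087667 -0.93067132 -0.26629267]
```

servo_tool(deltas=[[[0,0.15,-0.4],0,0.5],[[0,0.15,-0.4],0,0.5],[[0,0.17,-0.4],0,0.5],[[0,0.2,-0.4],0,0.5],[[0,0.2,-0.4],0,0.5],[[0,0.22,-0.4],0,0.5],[[0,0.24,-0.4],0,0.5],[[0,0.24,-0.3],0,0.5],[[0,0,0],0,0.5]])

```text
clock: 9.62
position: [0.5407, 0.0867, 0.164]
ee_rot: [0.991, 0.131, 0.002, -0.002]
ft_force: [-0.2, 3.1, -3.2]
grip_width: 0.154
```

```bash
python3 st.py; python3 rod.py w4
```

```text
t 9.62 G rel mouth mm: out 98.1 lat(+toward -x) 0.5 up 68.0 | dist 119.4 elev 34.7 F [-0.2  3.1 -3.2] tau [0.99 0.03 0.11] xaz 15.0 zax [ 0.004  0.004 -1.   ] w 0.154
handle [ 256  230   51  119 4882] [0.53545657 0.1021046  0.19970829] [ 0.22112907 -0.80894675 -0.54470826]
```

servo_tool(deltas=[[[0,0.3,0.2],0,0.5],[[0,0.41,0.29],0,0.5],[[0,0.41,0.29],0,0.5],[[0,0.41,0.29],0,0.5],[[0,0.41,0.29],0,0.5],[[0,0.41,0.29],0,0.5],[[0,0.41,0.29],0,0.5],[[0,0,0],0,0.5]])

```text
clock: 10.33
position: [0.5484, 0.0561, 0.1412]
ee_rot: [0.991, 0.13, 0.002, -0.001]
ft_force: [1.8, 1.2, -2.2]
grip_width: 0.157
```

```bash
python3 st.py; python3 rod.py w5
```

```text
t 10.33 G rel mouth mm: out 66.5 lat(+toward -x) 1.0 up 45.2 | dist 80.4 elev 34.2 F [ 1.8  1.2 -2.2] tau [ 0.61 -0.37  0.15] xaz 15.0 zax [ 0.003  0.003 -1.   ] w 0.157
handle [ 256  230   51  120 4901] [0.54315456 0.07146328 0.17673118] [ 0.22364362 -0.81064245 -0.5411491 ]
```

servo_tool(deltas=[[[0,0.41,0.28],0,0.5],[[0,0.41,0.28],0,0.5],[[0,0.41,0.28],0,0.5],[[0,0.41,0.28],0,0.5],[[0,0.33,0.23],0,0.5],[[0,0.25,0.17],0,0.5],[[0,0,0],0,0.5]])

```text
clock: 10.97
position: [0.5545, 0.0332, 0.1246]
ee_rot: [0.991, 0.131, 0.001, -0.001]
ft_force: [1.7, 2.4, -2.1]
grip_width: 0.154
```

```bash
python3 st.py
```

```text
t 10.97 G rel mouth mm: out 42.8 lat(+toward -x) 1.0 up 28.6 | dist 51.5 elev 33.7 F [ 1.7  2.4 -2.1] tau [ 0.72 -0.21  0.1 ] xaz 15.0 zax [ 0.002  0.003 -1.   ] w 0.154
```

Nearly home; small pushes now until the force rises.

servo_tool(deltas=[[[0,0.12,0.08],0,0.5],[[0,0.12,0.08],0,0.5],[[0,0.16,0.12],0,0.5],[[0,0.16,0.12],0,0.5]], force=35)

```text
clock: 11.3
position: [0.5558, 0.0306, 0.122]
ee_rot: [0.991, 0.132, 0.002, -0.003]
ft_force: [-8.6, 9.3, 14.7]
grip_width: 0.157
```

```bash
python3 st.py; python3 look.py 3;python3 rod.py w6
```

```text
t 11.30 G rel mouth mm: out 40.0 lat(+toward -x) 0.4 up 26.0 | dist 47.7 elev 33.0 F [-8.6  9.3 14.7] tau [ 1.82  1.97 -0.15] xaz 15.1 zax [ 0.002  0.006 -1.   ] w 0.157
t 11.30 pos [0.5558 0.0306 0.122 ] xaz 15.1 zax [ 0.002  0.006 -1.   ] q [ 0.48  0.36 -0.73  1.75  0.26  1.13 -0.06] F [-8.6  9.3 14.7] w 0.157 
 -> shift cm [ 1.000e-02 -1.069e+01  2.850e+00] turn 0.002
G [0.55576306 0.03049819 0.14096131] level tip [ 0.58972345 -0.0949859   0.14030182]
scene origin 191 202 pred tip [244.01849885 211.35488119] mouth [233.54404769 246.03836259]
side origin 160 191 pred tip [228.58905256 202.53113284] mouth [203.52601772 235.91295782]
handle [ 257  228   51  122 4969] [0.55058625 0.04596265 0.15747289] [ 0.21926102 -0.81437159 -0.53733   ]
```

View pics/look3.png

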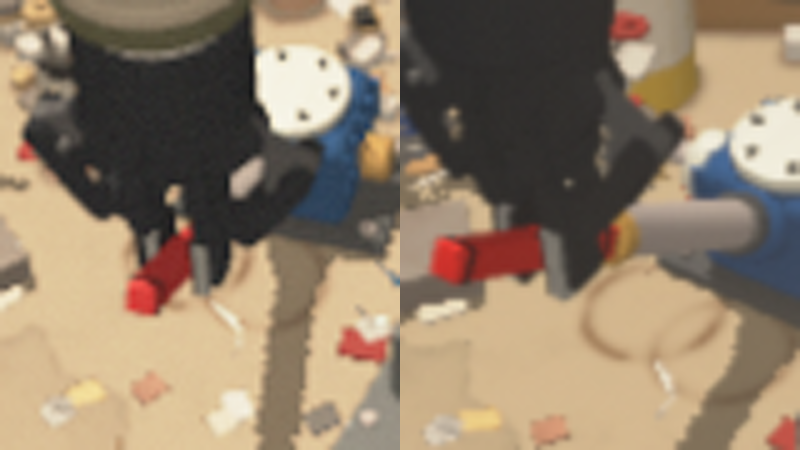

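The side view shows the brass collar seated flush on the mouth at (625,235), with about 19 N of reaction. One more firm push, then I'll draw it out.

servo_tool(deltas=[[[0,0.14,0.06],0,0.5],[[0,0.14,0.08],0,0.5],[[0,0,0],0,0.5]])

```text
clock: 11.7
position: [0.5555, 0.0307, 0.1224]
ee_rot: [0.991, 0.133, 0.001, -0.003]
ft_force: [-0.6, -0.0, -1.1]
grip_width: 0.152
```

```bash
python3 st.py
```

```text
t 11.70 G rel mouth mm: out 40.1 lat(+toward -x) 0.7 up 26.4 | dist 48.0 elev 33.3 F [-0.6 -0.  -1.1] tau [0.05 0.   0.  ] xaz 15.3 zax [ 0.001  0.007 -1.   ] w 0.152
```

servo_tool(deltas=[[[0,-0.3,-0.2],0,0.5],[[0,-0.41,-0.28],0,0.5],[[0,-0.5,-0.35],0,0.5],[[0,-0.5,-0.35],0,0.5],[[0,-0.5,-0.35],0,0.5],[[0,-0.5,-0.35],0,0.5],[[0,-0.5,-0.35],0,0.5],[[0,0,0],0,0.5]], force=25)

```text
clock: 12.37
position: [0.5466, 0.0628, 0.1465]
ee_rot: [0.991, 0.133, 0.001, -0.002]
ft_force: [0.1, 2.6, -3.3]
grip_width: 0.153
```

```bash
python3 st.py; python3 rod.py w7
```

```text
t 12.37 G rel mouth mm: out 73.4 lat(+toward -x) 0.9 up 50.5 | dist 89.2 elev 34.5 F [ 0.1  2.6 -3.3] tau [ 0.74 -0.04  0.13] xaz 15.2 zax [ 0.002  0.005 -1.   ] w 0.153
handle [ 256  230   51  119 4897] [0.54137888 0.07817137 0.18218826] [ 0.22519128 -0.80862824 -0.54351564]
```

servo_tool(deltas=[[[0,-0.5,-0.34],0,0.5],[[0,-0.5,-0.34],0,0.5],[[0,-0.5,-0.34],0,0.5],[[0,-0.5,-0.34],0,0.5],[[0,-0.5,-0.34],0,0.5],[[0,-0.5,-0.34],0,0.5],[[0,-0.5,-0.34],0,0.5],[[0,-0.5,-0.34],0,0.5],[[0,-0.5,-0.34],0,0.5],[[0,-0.2,-0.34],0,0.5],[[0,0,-0.3],0,0.5],[[0,0,0],0,0.5]], force=40)

```text
clock: 13.42
position: [0.5327, 0.1122, 0.1886]
ee_rot: [0.991, 0.132, 0.001, -0.001]
ft_force: [-0.1, 1.2, -0.6]
grip_width: 0.157
```

```bash
python3 st.py; python3 rod.py w8
```

```text
t 13.42 G rel mouth mm: out 124.8 lat(+toward -x) 1.6 up 92.6 | dist 155.4 elev 36.6 F [-0.1  1.2 -0.6] tau [ 0.    0.03 -0.02] xaz 15.2 zax [ 0.003  0.003 -1.   ] w 0.157
handle [ 257  229   50  121 4955] [0.52746015 0.12755911 0.22392057] [ 0.22404123 -0.81432679 -0.53542264]
```

servo_tool(deltas=[[[-1.5,0,-0.3],0.05,0.5],[[-2,0,0],0.06,0.5],[[-2,1,0],0.06,0.5],[[-1.3,1.5,0.5],0.05,0.5],[[0,1.5,1],0,0.5],[[0,1,1],0,0.5],[[0,0,0.5],0,0.5],[[0,0,0],0,0.5],[[0,0,0],0,0.5]])

```text
clock: 14.22
position: [0.4672, 0.0464, 0.158]
ee_rot: [1.0, 0.016, 0.0, -0.002]
ft_force: [0.7, 0.2, -0.2]
grip_width: 0.158
```

Run:
```python
from h import *
to([.4699,.052,.095],2.1)
```

```text
t 14.22 pos [0.4672 0.0464 0.158 ] xaz 1.9 zax [ 0.001  0.004 -1.   ] q [ 0.53  0.1  -0.75  1.92  0.07  1.15 -0.22] F [ 0.7  0.2 -0.2] w 0.158 
 -> shift cm [ 0.28 -0.52  6.31] turn -0.004
```

servo_tool(deltas=[[[0.15,-0.3,0.5],0,0.5],[[0.13,-0.2,1.2],0,0.5],[[0,0,1.5],0,0.5],[[0,0,1.2],0,0.5],[[0,0,0.6],0,0.5],[[0,0,0],0,0.5],[[0,0,0],0,0.5]], force=25)

```text
clock: 14.8
position: [0.4718, 0.0586, 0.1038]
ee_rot: [1.0, 0.02, 0.001, -0.004]
ft_force: [-0.2, 0.9, -1.4]
grip_width: 0.157
```

```bash
python3 - <<'E'
from h import *
to([.4699,.052,.085],2.1)
E
python3 rod.py w9
```

```text
t 14.80 pos [0.4718 0.0586 0.1038] xaz 2.3 zax [ 0.002  0.008 -1.   ] q [ 0.48  0.19 -0.75  1.97  0.14  1.03 -0.29] F [-0.2  0.9 -1.4] w 0.157 
 -> shift cm [-0.22  0.66  1.88] turn 0.003
handle [ 256  229   52  121 4966] [0.47027923 0.07434713 0.1393702 ] [ 0.03525475 -0.84132185 -0.53938358]
```

servo_tool(deltas=[[[-0.1,0.3,0.1],0,0.5],[[-0.1,0.2,0.3],0,0.5],[[0,0,0.4],0,0.5],[[0,0,0],0,0.5]])

```text
clock: 15.18
position: [0.4711, 0.0531, 0.0969]
ee_rot: [1.0, 0.02, 0.003, -0.004]
ft_force: [-0.8, -0.4, -1.4]
grip_width: 0.158
```

Run:
```python
from h import *
to([.4699,.052,.085],2.1)
```

```text
t 15.18 pos [0.4711 0.0531 0.0969] xaz 2.3 zax [ 0.005  0.008 -1.   ] q [ 0.49  0.2  -0.74  1.98  0.15  1.02 -0.28] F [-0.8 -0.4 -1.4] w 0.158 
 -> shift cm [-0.13  0.11  1.19] turn 0.003
```

Slow press down into the front fork so the rod pivots level.

servo_tool(deltas=[[[-0.12,0.1,0.3],0,0.5],[[0,0,0.4],0,0.5],[[0,0,0.4],0,0.5],[[0,0,0.4],0,0.5],[[0,0,0.4],0,0.5],[[0,0,0.4],0,0.5],[[0,0,0.4],0,0.5],[[0,0,0],0,0.5]], force=20)

```text
clock: 15.85
position: [0.4716, 0.0527, 0.069]
ee_rot: [1.0, 0.02, 0.004, -0.003]
ft_force: [-0.1, -1.7, 3.0]
grip_width: 0.153
```

```bash
python3 - <<'E'
from h import *
to([.4699,.052,.0315],2.1)
E
python3 rod.py w10
```

```text
t 15.85 pos [0.4716 0.0527 0.069 ] xaz 2.3 zax [ 0.009  0.007 -1.   ] q [ 0.47  0.24 -0.73  2.    0.19  0.96 -0.31] F [-0.1 -1.7  3. ] w 0.153 
 -> shift cm [-0.21  0.09  3.74] turn 0.003
handle [ 258  201   48  161 6462] [0.46980395 0.06940425 0.10092073] [-0.03960439  0.92671037  0.37368353]
```

servo_tool(deltas=[[[-0.1,0.05,0.3],0,0.5],[[-0.1,0.05,0.4],0,0.5],[[0,0,0.4],0,0.5],[[0,0,0.4],0,0.5],[[0,0,0.4],0,0.5],[[0,0,0.3],0,0.5],[[0,0,0],0,0.5]])

```text
clock: 16.48
position: [0.4711, 0.053, 0.0458]
ee_rot: [1.0, 0.021, 0.006, -0.004]
ft_force: [0.4, 1.6, 4.2]
grip_width: 0.16
```

```bash
python3 - <<'E'
from h import *
to([.4699,.052,.0315],2.1)
E
python3 rod.py w11
```

```text
t 16.48 pos [0.4711 0.053  0.0458] xaz 2.4 zax [ 0.012  0.009 -1.   ] q [ 0.46  0.28 -0.72  2.02  0.22  0.91 -0.34] F [0.4 1.6 4.2] w 0.160 
 -> shift cm [-0.14  0.11  1.43] turn 0.004
handle [ 259  178   45  198 7776] [0.46918552 0.0694896  0.07356343] [ 0.04478437 -0.98713033 -0.15351898]
```

servo_tool(deltas=[[[-0.1,0,0.1],0,0.5],[[-0.08,0.0,0.2],0,0.5],[[0,0,0.3],0,0.5],[[0,0,0.25],0,0.5],[[0,0,0],0,0.5]])

```text
clock: 16.95
position: [0.4705, 0.0534, 0.0374]
ee_rot: [1.0, 0.021, 0.007, -0.004]
ft_force: [0.3, 1.7, 3.8]
grip_width: 0.156
```

```bash
python3 - <<'E'
from h import *
to([.4699,.052,.0315],2.1)
E
python3 rod.py w12
```

```text
t 16.95 pos [0.4705 0.0534 0.0374] xaz 2.4 zax [ 0.015  0.009 -1.   ] q [ 0.45  0.29 -0.72  2.03  0.24  0.89 -0.35] F [0.3 1.7 3.8] w 0.156 
 -> shift cm [-0.08  0.14  0.59] turn 0.005
handle [ 260  172   43  208 8103] [0.46848352 0.06957345 0.06370615] [ 0.04523659 -0.99703945 -0.06217706]
```

servo_tool(deltas=[[[-0.08,0,0.1],0,0.5],[[0,0,0.2],0,0.5],[[0,0,0.2],0,0.5],[[0,0,0.1],0,0.5],[[0,0,0],0,0.5]])

```text
clock: 17.42
position: [0.4703, 0.0537, 0.032]
ee_rot: [1.0, 0.021, 0.008, -0.004]
ft_force: [-0.5, 2.2, 8.2]
grip_width: 0.158
```

```bash
python3 - <<'E'
from h import *
to([.4699,.052,.0315],2.1)
E
python3 rod.py w13
```

```text
t 17.42 pos [0.4703 0.0537 0.032 ] xaz 2.4 zax [ 0.015  0.009 -1.   ] q [ 0.45  0.3  -0.71  2.04  0.25  0.87 -0.36] F [-0.5  2.2  8.2] w 0.158 
 -> shift cm [-0.05  0.17  0.05] turn 0.005
handle [ 260  169   43  214 8277] [0.46832991 0.06941493 0.05734897] [ 0.0449661  -0.99898539 -0.00249895]
```

The rod is level again (slope −0.0025). I'll grip firmly and lift.

servo_tool(deltas=[[[0,0,0],0,0.5],[[0,0,0],0,0.5],[[0,0,0],0,0.5],[[0,0,-1],0,0.5],[[0,0,-1.5],0,0.5],[[0,0,-2.5],0,0.5],[[0,0,-2.5],0,0.5],[[0,0,-2],0,0.5],[[0,0,-1],0,0.5],[[0,0,0],0,0.5],[[0,0,0],0,0.5]], force=70)

```text
clock: 18.38
position: [0.462, 0.0494, 0.1385]
ee_rot: [1.0, 0.019, -0.0, -0.003]
ft_force: [-0.7, -1.1, -0.7]
grip_width: 0.151
```

```bash
python3 rod.py w14
python3 - <<'E'
from h import *
to([.4176,-.161,.14],-10)
c=cal('scene'); z=np.load('scene0.npz'); print('bottle',onz(c,323,172,.105),'grn',onz(c,370,187,.024), cloud(c,z['d'])[232,362])
E
```

```text
handle [ 260  170   43  212 8080] [0.46048006 0.06548794 0.16400935] [ 0.03949451 -0.99908855 -0.01619392]
t 18.43 pos [0.4619 0.0495 0.1382] xaz 2.1 zax [-0.001  0.007 -1.   ] q [ 0.53  0.12 -0.76  1.95  0.08  1.1  -0.23] F [ 0.3  0.  -1.2] w 0.147 
 -> shift cm [-5.22 20.86 -0.32] turn 0.212
bottle [ 0.49638014 -0.35690463  0.105     ] grn [ 0.38099616 -0.44989854  0.024     ] [ 0.33888477 -0.27663689  0.02035192]
```

servo_tool(deltas=[[[-0.5,1.5,0],0.025,0.5],[[-0.5,2.5,0],0.03,0.5],[[-0.5,2.8,0],0.03,0.5],[[-0.4,2.8,0],0.03,0.5],[[-0.3,2.8,0],0.03,0.5],[[-0.2,2.8,0],0.03,0.5],[[0,2.2,0],0.02,0.5],[[0,1.2,0],0.01,0.5],[[0,0.4,0],0,0.5],[[0,0,0],0,0.5],[[0,0,0],0,0.5]])

```text
clock: 19.35
position: [0.4136, -0.1481, 0.1239]
ee_rot: [0.996, -0.09, -0.011, -0.007]
ft_force: [0.5, 0.8, 0.0]
grip_width: 0.148
```

Run:
```python
from h import *
to([.4176,-.161,.07],-10)
```

```text
t 19.35 pos [ 0.4136 -0.1481  0.1239] xaz -10.4 zax [-0.021  0.016 -1.   ] q [ 0.78  0.07 -0.55  2.02  0.03  1.09  0.04] F [0.5 0.8 0. ] w 0.148 
 -> shift cm [0.75 1.26 5.36] turn -0.006
```

servo_tool(deltas=[[[0.4,0.6,1],0,0.5],[[0.3,0.5,1.5],0,0.5],[[0,0,1.5],0,0.5],[[0,0,0.7],0,0.5],[[0,0,0],0,0.5],[[0,0,0],0,0.5]])

```text
clock: 19.85
position: [0.4203, -0.1517, 0.0752]
ee_rot: [0.996, -0.084, -0.011, -0.008]
ft_force: [1.0, 0.1, -1.7]
grip_width: 0.148
```

```bash
cat > fin.py <<'E'
from h import *
import sys
k=sys.argv[1]
for n in ('scene','side'):
    z=np.load(n+'0.npz'); p=z['p']; c=cal(n); v,u=np.where(p.max(2)<110)
    X=np.array([onz(c,a,b,.006)[:2] for a,b in zip(u,v)]); X=X[np.linalg.norm(X-[.395,-.289],axis=1)<.042]
    (cx,cy),r=cv2.minEnclosingCircle((X*1000).astype(np.float32)); m=np.median(np.linalg.norm(X*1000-[cx,cy],axis=1)); print('ring',n,len(X),cx,cy,r,m)
to([.4176,-.161,.026],-10)
s=telemetry.get_obs(); M=R.from_quat(s['ee_rot']).as_matrix(); G=s['position']-.019*M[:,2]; tip=G+.13*M[:,1]; print('tip by tool axes',tip)
crop=[]
for n in ('scene','side'):
    p,d,c=grab(n); print(n,'pred tip px',proj(c,tip)[0]); u,v=proj(c,[.395,-.27,.02])[0].astype(int); print('origin',u-40,v-45)
    crop.append(cv2.resize(p[v-45:v+45,u-40:u+40],None,fx=5,fy=5,interpolation=cv2.INTER_CUBIC))
cv2.imwrite(f'pics/fin{k}.png',np.hstack(crop))
E
python3 fin.py 1; python3 rod.py w15
```

```text
ring scene 1 367.63616943359375 -296.1291809082031 9.999999747378752e-05 1.1690004429285128e-05
ring side 0 0.0 0.0 0.0 nan
t 19.85 pos [ 0.4203 -0.1517  0.0752] xaz -9.6 zax [-0.02   0.018 -1.   ] q [ 0.77  0.16 -0.54  2.04  0.09  0.98  0.01] F [ 1.   0.1 -1.7] w 0.148 
 -> shift cm [-0.01  1.03  4.91] turn 0.007
tip by tool axes [ 0.39901575 -0.28023284  0.09239104]
scene pred tip px [344.52212788 204.47959435]
origin 301 181
side pred tip px [352.66401181 221.91095079]
origin 307 204
handle [ 261  170   42  212 8080] [ 0.42295248 -0.13659819  0.10138438] [0.16631231 0.9857898  0.02363635]
  return _methods._mean(a, axis=axis, dtype=dtype,
  ret = ret.dtype.type(ret / rcount)
```

View pics/fin1.png

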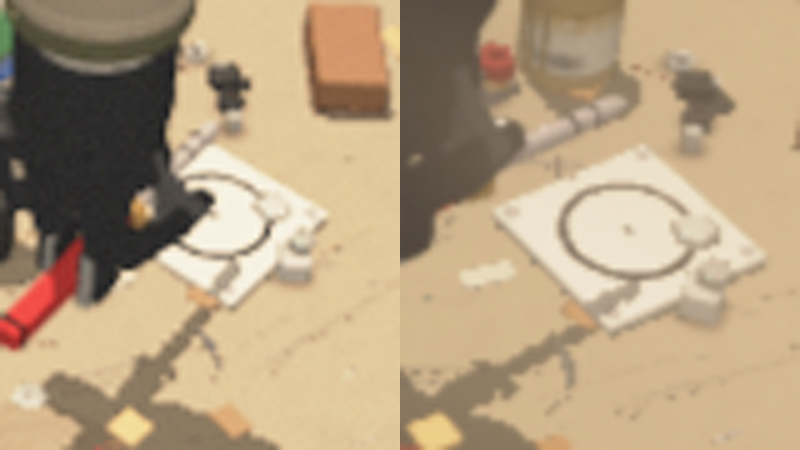

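The ring's centre dot is at side (353,250) and the ring centre at scene (344,224). The tip is at side (352,224), still high and about 1 cm short of the centre. A white nub sits on the ring's −x edge and is clear of the rod.

Run:
```python
from h import *
print(onz(cal('side'),353,250.2,.006),onz(cal('scene'),344,224.3,.006))
to(np.array([.4203,-.1517,.0752])+[-.004,-.009,-.048],-10)
```

```text
[ 0.39406756 -0.28919848  0.006     ] [ 0.39557858 -0.29226984  0.006     ]
t 20.00 pos [ 0.4207 -0.1526  0.0758] xaz -9.7 zax [-0.018  0.016 -1.   ] q [ 0.77  0.16 -0.54  2.04  0.09  0.98  0.01] F [-0.3 -1.  -0.7] w 0.151 
 -> shift cm [-0.19  0.94  4.86] turn 0.006
```

servo_tool(deltas=[[[-0.1,0.5,0.6],0,0.5],[[-0.1,0.3,0.9],0,0.5],[[0,0,0.9],0,0.5],[[0,0,0.7],0,0.5],[[0,0,0],0,0.5],[[0,0,0],0,0.5]])

```text
clock: 20.5
position: [0.4169, -0.1612, 0.0427]
ee_rot: [0.996, -0.085, -0.009, -0.007]
ft_force: [0.1, 0.4, -0.7]
grip_width: 0.143
```

```bash
cat > tip.py <<'E'
from h import *
import subprocess
o=subprocess.run(['python3','rod.py','wt'],capture_output=True,text=True).stdout; print(o)
v=np.array(o.strip().split('] [')[-1].strip(' ]\n').split(),float); v*=np.sign(v[1])
s=telemetry.get_obs(); M=R.from_quat(s['ee_rot']).as_matrix(); G=s['position']-.019*M[:,2]; t=G-.13*v
print('tip',t,'slope deg',np.degrees(np.arcsin(v[2])),'need tool cm',(M.T@(np.array([.3955,-.289,.042])-t)*100).round(2),'z',s['position'],M[:,2].round(3),'qd',np.abs(s['joint_velocities']).max())
E
python3 tip.py
```

```text
handle [ 260  170   43  212 8087] [ 0.41919733 -0.14554556  0.06836686] [0.16750275 0.98562977 0.02183525]

this script no longer has the robotException ignored in: <_io.TextIOWrapper mode='rw' encoding='UTF-8'>
Traceback (most recent call last):
BrokenPipeError: [Errno 32] Broken pipe
```

servo_tool(deltas=[[[0,0,0.5],0,0.5],[[0,0,0.6],0,0.5],[[0,0,0.4],0,0.5],[[0,0,0],0,0.5],[[0,0,0],0,0.5],[[0,0,0],0,0.5],[[0,0,0],0,0.5]])

```text
clock: 21.13
position: [0.417, -0.1607, 0.0265]
ee_rot: [0.996, -0.084, -0.009, -0.007]
ft_force: [0.6, 0.7, -0.3]
grip_width: 0.145
```

```bash
python3 rod.py w17; python3 fin.py 2 2>/dev/null; python3 -c "
from h import *
print(np.abs(telemetry.get_obs()['joint_velocities']).max())"
```

```text
handle [ 260  170   43  212 8094] [ 0.41932867 -0.14506957  0.05216839] [0.16728991 0.98566399 0.02192243]
ring scene 1 367.63616943359375 -296.1291809082031 9.999999747378752e-05 1.1690004429285128e-05
ring side 0 0.0 0.0 0.0 nan
t 21.18 pos [ 0.4171 -0.1608  0.0266] xaz -9.7 zax [-0.016  0.015 -1.   ] q [ 0.76  0.24 -0.52  2.08  0.14  0.87 -0.01] F [-0.5 -0.7 -0.7] w 0.149 
 -> shift cm [0.05 0.02 0.05] turn 0.005
tip by tool axes [ 0.39550715 -0.28917472  0.04399593]
scene pred tip px [345.08276018 215.53314056]
origin 301 181
side pred tip px [354.21438133 237.46918741]
origin 307 204
0.002125238605783432
```

View pics/fin2.png

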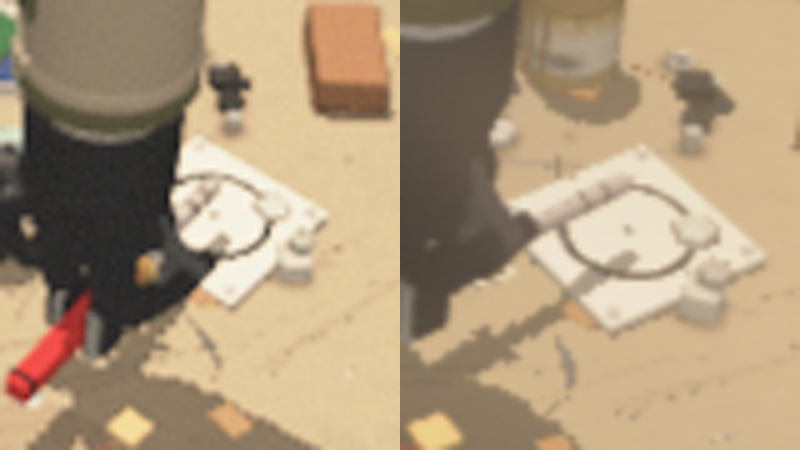

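The side view shows the tip at (353,240), over the ring interior and about 36 mm above the plate, with nothing touching. The arm is still, so I'm handing in.

```bash
python3 -c "
from workcell import order
print(order.hand_in())"
```

```text
the job is handed in; nothing more can be done
None
```

I lifted the rod out of its cradle and pushed it down the guide tube until the collar stopped on the mouth. I then drew it fully out, and handed in at about 21 s while holding it level and still over the plate.

- **Insertion:** The arm cannot tilt its tool, so I put the tip in the mouth with the rod level and raised the hand so the rod pivoted in a light grip. The collar stopped on the mouth with a reaction of about 19 N, and two further small pushes did not move it. The side view showed it flush.
- **Levelling:** After drawing the rod out, I pressed it back into the cradle to bring it level again, then gripped it firmly and lifted it out. It was never released.
- **Final position:** The tip is within about 3 mm of the ring's centre and about 36 mm above the plate. The rod slopes about 1.3° tip-down, and the arm was at rest.
- **Forces and bystanders:** The highest wrist force I read was about 20 N. I did not touch the bystanders, but I also did not check their final positions.
- **Checks that disagreed or failed:**
  - The tip showed about 2 mm lower in the images than the tool axes predicted, because of that slope.
  - My first estimate of the tube's direction (97 to 99°) was wrong. A cylinder fit and the line from the pump's cap to the mouth gave about 105°, and I used that.
  - The automatic ring detection found nothing, so I read the ring's centre from the pictures by eye.

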